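# Find the rail's release notch by touch and free the take-up pole

## Task

Free the take-up pole of the quilting stand: set closed fingertips on the top of the aluminium rail next to the cheek with the black star knob, and slide them along the rail, keeping in touch with it, until they come upon the notch cut across it. Press the release key inside the notch fully down, so that the red pawl lifts off the ratchet wheel, then move clear of everything. Do not lean hard on the stand, and leave the thread cone, the jar and the spool standing where they are.

Things in the scene. Friction and masses are not known exactly. Their poses are not given: they have to be found in the camera images.
- stand: Quilting stand, fixed on the table: wooden cheeks (190 x 20 mm, 110 high, at y = +-190 mm) carry a white pole (diameter 40, axis x = +50 mm, 70 mm up) and, on the robot's side, an aluminium rail along y. Origin on the table midway between the cheeks; x points away from the robot, across the rail; y along the rail to the star-knob cheek. It must never feel over 80 N from the fingers, even for an instant.
- rail_start (a point): On the centreline of the rail's flat top (36 mm wide, 104 mm above the table, 50 mm to -x of the stand's origin), at the inner face of the star-knob cheek; axes as the stand. The rail runs from here along -y for 360 mm to the other cheek. Set the fingertips down with their middle 20 to 60 mm from here. The white straps on the cheeks rise 12 mm above the rail's top, the knob 38 mm.
- search_mid (a point): Middle of the search range, on the rail's top centreline. The notch, cut right across the rail's top, open to both sides and 46 mm long along the rail, has its centre anywhere within 50 mm of here along the rail (190 to 290 mm from rail_start): no reading gives it. The rail, clamped differently each time, does not slide. Over the notch nothing holds the fingertips up for 6 mm.
- release_key (a joint): Travel of the flat grey release key, part of a bar inside the rail that is bare only in the notch (there it fills its length and is 34 mm wide): 0 = up, its top 6 mm below the rail's top; 0.010 m = fully down, its top 16 mm below. It slides against a steady friction of about 5 N (slightly more when pressed fast), has no spring and stays where it is left.
- pawl (a joint): Angle of the red pawl, a bent arm 62 mm long outside the cheek without a star knob: 0 = resting on the ratchet wheel, 0.50 rad = fully lifted. The release key lifts it, in proportion to its travel; it need not be touched.
- cone: Blue thread cone, upright, foot diameter 58 mm, 95 mm high, loose, beyond the pole; origin at the centre of its underside. To be left alone.
- jar: Clear jar with a yellow cap, diameter 54 mm, 65 mm high, loose, beyond the pole; origin at the centre of its underside. To be left alone.
- spool: Small red spool with steel flanges, upright, diameter 34 mm, 32 mm high, loose, on the table on the robot's side of the rail; origin at the centre of its underside. To be left alone.

How it is judged:
On the way, in this order (a step that is already met when the one before it is completed fails the run):
1. the fingertips touch the rail's top near the cheek with the star knob (grasp point within 85 mm of rail_start along the rail) (contact force between the fingers and stand above 0.4 N and y of the grasp point in the frame of rail_start between -0.085 and 0 m and x of the grasp point in the frame of rail_start between -0.03 and 0.03 m), for 0.05 s.
2. the fingertips are in touch with the rail part-way along it, 95 to 160 mm from rail_start, before the notch (contact force between the fingers and stand above 0.4 N and y of the grasp point in the frame of rail_start between -0.16 and -0.095 m and x of the grasp point in the frame of rail_start between -0.03 and 0.03 m), for 0.1 s.
3. the release key is pressed down at least 8.5 mm (value of joint release_key above 0.0085 m), for 0.1 s.
At the end, for the whole second after the job is handed in: The release key is down at least 8.5 mm of its 10 mm and at rest, the pawl is lifted at least 0.38 rad, and cone, jar and spool stand upright within 15 mm of where they began (value of joint release_key above 0.0085 m and value of joint pawl above 0.38 rad and velocity of joint release_key below 0.005 m/s and distance of each of cone, jar, spool from where it was at the start of the episode below 0.015 m and angle between each of cone, jar, spool's own z axis and vertical below 0.15 rad); the robot touches nothing.
It fails at once if the stand is pushed with more than 80 N (contact force between the fingers and stand above 80 N).
It fails at once if the cone, jar or spool is moved, lifted or tipped (distance of any of cone, jar, spool from where it was at the start of the episode above 0.02 m or angle between any of cone, jar, spool's own z axis and vertical above 0.3 rad).
It also fails if it takes over 64 s, if anything falls off the work surface, if the arm or the gripper's body presses on something with over 40 N, if the wrist force passes 120 N, or if a joint passes its speed limit or range.

## Robot

A 6-joint arm with a two-finger parallel gripper is mounted at the origin on the work surface. World frame = base frame: x ahead of the robot, y to its left, z up, the work surface at z = 0. Lengths are in m, angles in rad, forces in N, time in s.
With the tool pointing down it reaches from about 0.275 to 0.825 m from the base axis. Payload 4.9 kg.
Tool frame: the origin (TCP) lies midway between the tips of the shut fingers; the grasp point (between the pads) lies 19 mm behind it (bot.grip_depth is the distance from the TCP to the grasp point, in m); y points along the fingers, x is the direction in which the jaws open and shut, and the axes are right-handed (so a half turn about y gives the same grasp; the last joint's range is limited). The gripper opens to 85 mm and grips with 20 to 120 N. Pads are 22 mm wide; open, the fingers measure 114 mm over their backs; the gripper's body (76 mm by 85 mm) begins 54 mm behind the grasp point. The pads swing forward as they close: fully open they stand 13 mm farther back than shut.
Start: joints at [-1.321, 0.326, -0.193, 1.052, 0, 1.437], TCP at [0.206, -0.51, 0.231] pointing down, gripper open.
Joint ranges: [-2.65, 2.65], [-0.97, 1.79], [-1.3, 1.35], [-1.93, 2.1], [-1.47, 1.37], [-3.14, 3.14]. Speed limits (rad/s): [2.57, 2.57, 3.14, 3.14, 3.14, 3.14].

## Interface

Orientations are given as a unit quaternion [w, x, y, z].
In Python, from cell import bot gives the robot as it stands. Calls block until the motion is done:
- bot.move_pose(position, orientation): joint-space move of the TCP to a pose.
- bot.move_linear(position, speed=0.15, rotation=None, until_force=None): straight line of the TCP; rotation=None keeps the orientation; speed is the mean speed in m/s. With until_force (N) it stops when the force on the tool has changed by that much, and returns True; else False.
- bot.goto_joints(angles): joint-space move.
- bot.set_gripper(opening, grasp_force=None): opening from 0.0 (shut) to 1.0 (fully open); grasp_force is the grip in N (None keeps the last); returns when the fingers have stopped.
- bot.wait(seconds).
- bot.solve_ik(position, orientation): joint angles nearest the present ones, or None.
- bot.camera(name): name is "scene" or "top" or "wrist"; returns the picture (384x512x3 uint8, red, green, blue); there is no depth.
- bot.calibration(name): a dict with "mtx" (3x3 intrinsics, pixels), "extrinsics" (4x4, takes a point from world to camera coordinates); the wrist camera has in their place "hand_eye" (4x4, takes a point from camera to tool coordinates, whose origin is the TCP and whose axes are the tool frame's). Camera axes: x right, y down, z forward; pixel columns grow to the right and rows downward; lengths in m; the calibration is good to about 2 mm. A picture is of the moment at which its call begins: read the wrist's pose just before it. calibration takes no time and is no camera call.
A pose or a line that the arm cannot do raises bot.PlanningError and nothing moves.
- bot.close_job(): hands the job in, once; it reports no verdict.
Trained networks look in the newest picture that a camera, given by its name, has taken for a name from the list of things; names that differ only in an ending like _2 or _b are one class to them, and where a whole thing is asked for, a point or a joint stands for the part that bears it (a point fixed in the world has none). Each returns a list of dicts, best first, with "confidence" (0 to 1); they miss things now and then, are a little off and sometimes report something else, mostly with a low value. They report only what shows in the picture. A call takes as long as a camera call.
- bot.search_frame(camera, thing): "bbox" ([left, top, width, height] in pixels, round what is visible of it).
Readings, each from a call of its own:
- bot.read_clock(): time.
- bot.read_joint_positions(): joint angles.
- bot.read_joint_vel(): joint speeds.
- bot.read_joint_efforts(): joint torques, N m.
- bot.read_position(): TCP position.
- bot.read_tool_rot(): TCP orientation.
- bot.read_ft_force(): force on the tool from outside, world axes, zero at the start.
- bot.read_moment(): the same for the moment, N m.
- bot.read_gripper_width(): opening from 0.0 (shut) to 1.0 (fully open).
Only numpy, scipy, OpenCV 4.12 (cv2) and the standard library are available. Lean on these libraries where they do the work, as an engineer would, in place of code of your own. Each camera call takes 0.05 s, during which the arm holds its last target.

## Working session

There is one attempt and no reset: what is moved stays moved. The work goes in short steps, each a Python script; the robot and the scene stay as the last script left them, time stands still between calls to the robot, and variables do not carry over. Pictures are saved under pics/ and viewed, and the job is handed in when it is done.

```bash
mkdir -p pics; python3 - <<'E'
from cell import bot
import cv2, numpy as np
np.set_printoptions(precision=4,suppress=True)
for c in ["scene","top","wrist"]:
    im=bot.camera(c); cv2.imwrite(f"pics/a_{c}.png",cv2.resize(im[:,:,::-1],None,fx=1.5,fy=1.5))
    k=bot.calibration(c); print(c,k)
    for t in ["stand","release_key","pawl","cone","jar","spool","rail_start"]:
        if c!="wrist": print(t,[(np.round(d["bbox"]),round(d["confidence"],2)) for d in bot.search_frame(c,t)][:2])
print(bot.read_clock(),bot.read_tool_rot(),bot.read_ft_force(),bot.grip_depth)
E
```

```text
scene {'mtx': array([[430.5426,   0.    , 257.8396],
       [  0.    , 430.5426, 190.1287],
       [  0.    ,   0.    ,   1.    ]]), 'extrinsics': array([[-0.8433,  0.5373,  0.0095,  0.475 ],
       [ 0.45  ,  0.7157, -0.534 , -0.2131],
       [-0.2937, -0.4461, -0.8454,  1.045 ],
       [ 0.    ,  0.    ,  0.    ,  1.    ]])}
stand [(array([162.,  87., 170., 248.]), 0.72)]
release_key [(array([243., 142.,  24.,  24.]), 0.61)]
pawl [(array([181.,  88.,  30.,  16.]), 0.5)]
cone [(array([174., 222.,  26.,  38.]), 0.71)]
jar [(array([141., 154.,  30.,  39.]), 0.59)]
spool [(array([320., 200.,  17.,  22.]), 0.74)]
rail_start [(array([162.,  84., 170., 248.]), 0.88)]
top {'mtx': array([[348.9357,   0.    , 255.473 ],
       [  0.    , 348.9357, 186.7743],
       [  0.    ,   0.    ,   1.    ]]), 'extrinsics': array([[-0.0033, -0.9997,  0.0253, -0.0094],
       [-0.9929,  0.0003, -0.1186,  0.6057],
       [ 0.1186, -0.0255, -0.9926,  0.7493],
       [ 0.    ,  0.    ,  0.    ,  1.    ]])}
stand [(array([147., 135., 231., 122.]), 0.79), (array([370., 189.,  10.,  35.]), 0.43)]
release_key [(array([274., 210.,  24.,  19.]), 0.77), (array([146., 131., 232., 126.]), 0.34)]
pawl [(array([368., 188.,  10.,  36.]), 0.72)]
cone [(array([236., 120.,  28.,  32.]), 0.88)]
jar [(array([311., 129.,  24.,  30.]), 0.75)]
spool [(array([208., 246.,  15.,  17.]), 0.7)]
rail_start [(array([151., 128., 229., 130.]), 0.7)]
wrist {'mtx': array([[294.6959,   0.    , 256.9755],
       [  0.    , 294.6959, 187.0067],
       [  0.    ,   0.    ,   1.    ]]), 'hand_eye': array([[ 1.    ,  0.0002, -0.0005, -0.    ],
       [ 0.0005, -0.2819,  0.9594, -0.1421],
       [ 0.0001, -0.9594, -0.2819,  0.0714],
       [ 0.    ,  0.    ,  0.    ,  1.    ]])}
0.85 [ 0.5862 -0.5862  0.3954 -0.3955] [-1.1525 -0.3985 -0.4257] 0.0187
```

View pics/a_top.png

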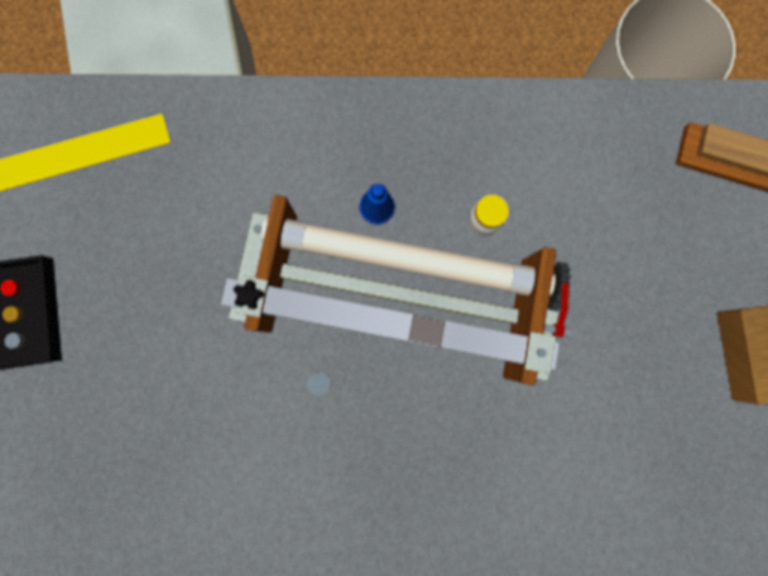

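View pics/a_scene.png

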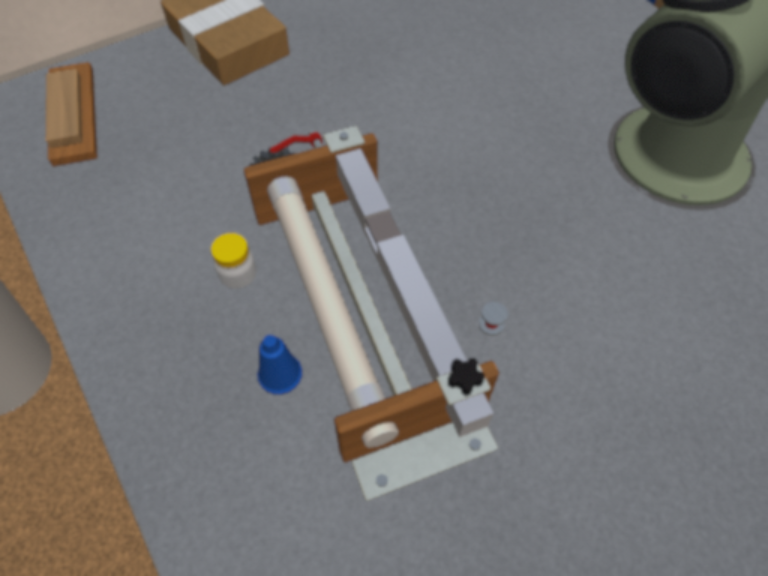

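The top view shows the rail from about (267,301) at the knob cheek to (526,347) at the pawl cheek in the 1.5x picture. The notch is near (427,330), and the spool is at (318,384), on the robot's side. Next I'll enlarge the rail and convert these to positions.

```bash
python3 - <<'E'
from cell import bot
import cv2, numpy as np
im=bot.camera("top")[:,:,::-1]
cv2.imwrite("pics/b_top.png",cv2.resize(im[180:250,148:378],None,fx=3.4,fy=3.4,interpolation=cv2.INTER_CUBIC))
im=bot.camera("scene")[:,:,::-1]
cv2.imwrite("pics/b_scene.png",cv2.resize(im[80:300,160:340],None,fx=2.7,fy=2.7,interpolation=cv2.INTER_CUBIC))
E
```

```text
(no output)
```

View pics/b_top.png

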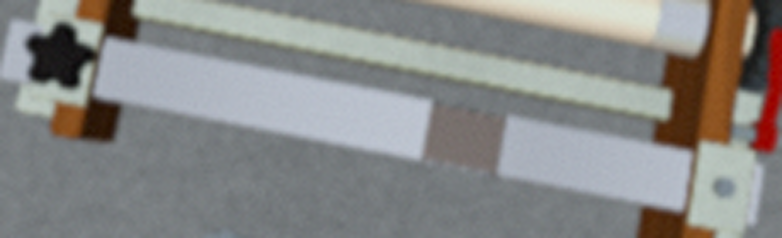

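View pics/b_scene.png

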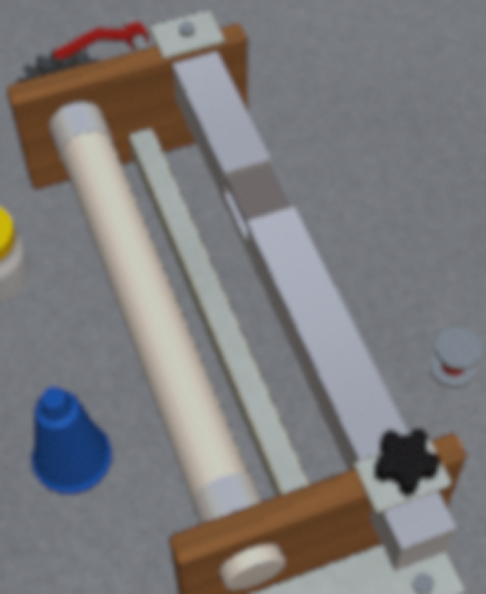

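```bash
cat > h.py <<'E'
from cell import bot
import numpy as np
np.set_printoptions(precision=4,suppress=True)
def ray(c,uv,z):
    k=bot.calibration(c);E=k["extrinsics"];R=E[:3,:3];t=E[:3,3]
    o=-R.T@t;d=R.T@np.linalg.solve(k["mtx"],[uv[0],uv[1],1]);return o+d*(z-o[2])/d[2]
E
python3 - <<'E'
from h import *
T=lambda u,v:ray("top",(148+(u+.5)/3.4-.5,180+(v+.5)/3.4-.5),.104)
S=lambda u,v:ray("scene",(160+(u+.5)/2.7-.5,80+(v+.5)/2.7-.5),.104)
a,b,c,d=T(104,37),T(94,97),T(691,151),T(686,211)
print("top",a,b,c,d,np.linalg.norm(a-b),np.linalg.norm(c-d),np.linalg.norm((a+b-c-d)/2))
m=(a+b)/2; e=(c+d)/2;ax=(e-m)/np.linalg.norm(e-m);print("start",m,"end",e,"yaw",np.arctan2(-ax[1],-ax[0])-np.pi/2)
for p in [(432,99),(425,160),(505,117),(497,176)]:print("notch",ax@(T(*p)-m))
print("scene far",S(175,68),S(222,55),(S(175,68)+S(222,55))/2,"near L",S(357,463))
for p in [(230,178),(268,162),(250,221),(297,208)]:print("notch",S(*p),ax@(S(*p)-m))
for n,uv,z in [("spool",(208+7.5,246+7.5),.03)]:
    print(n,ray("top",uv,z))
E
```

```text
top [0.5899 0.149  0.104 ] [0.5539 0.1541 0.104 ] [ 0.5207 -0.2036  0.104 ] [ 0.4851 -0.1993  0.104 ] 0.03636602489118379 0.03588713195439414 0.3595933085003304
start [0.5719 0.1515 0.104 ] end [ 0.5029 -0.2014  0.104 ] yaw -0.19288395178229845
notch 0.1995007832114795
notch 0.20201625658594197
notch 0.24459470168409136
notch 0.2460331771620156
scene far [ 0.5198 -0.1986  0.104 ] [ 0.4821 -0.1911  0.104 ] [ 0.501  -0.1948  0.104 ] near L [0.5903 0.1465 0.104 ]
notch [ 0.54  -0.085  0.104] 0.23826428658892132
notch [ 0.509  -0.0829  0.104 ] 0.24213968672749875
notch [ 0.5482 -0.045   0.104 ] 0.19744772961298002
notch [ 0.514 -0.037  0.104] 0.19609939558748377
spool [0.4578 0.0783 0.03  ]
```

Both cameras agree. The rail measures 36 mm wide and 360 mm long, and the notch runs about 200–245 mm from rail_start. Next I shut the gripper and go above the rail, 40 mm from the start.

```bash
cat >> h.py <<'E'
from scipy.spatial.transform import Rotation as Ro
S0=np.array([0.5716,0.150,0.104]); YAW=-0.193
rx=np.array([np.cos(YAW),np.sin(YAW),0]); ry=np.array([-np.sin(YAW),np.cos(YAW),0])
def quat(sg):
    x=sg*rx;y=np.array([0,0,-1.]);z=np.cross(x,y)
    q=Ro.from_matrix(np.c_[x,y,z]).as_quat();return [q[3],q[0],q[1],q[2]]
def P(s,h,off=0):  # s: metres from rail_start along rail, h above the rail top
    p=S0-ry*s+rx*off; p[2]=0.104+h; return p
E
python3 - <<'E'
from h import *
for sg in (1,-1):
    for s in (.04,.22):
        print(sg,s,P(s,.1),bot.solve_ik(P(s,.1),quat(sg)),bot.solve_ik(P(s,-.016),quat(sg)))
E
```

```text
1 0.04 [0.5639 0.1107 0.204 ] [ 0.0655  0.3904 -0.17    1.0104  0.      1.8293] [ 0.0655  0.5024 -0.3182  0.7502  0.      1.8293]
1 0.22 [ 0.5294 -0.0659  0.204 ] [-0.2623  0.316  -0.2801  0.9748  0.      1.5015] [-0.2623  0.4377 -0.4304  0.7026  0.      1.5015]
-1 0.04 [0.5639 0.1107 0.204 ] [ 0.0655  0.3904 -0.17    1.0104  0.     -1.3123] [ 0.0655  0.5024 -0.3182  0.7502  0.     -1.3123]
-1 0.22 [ 0.5294 -0.0659  0.204 ] [-0.2623  0.316  -0.2801  0.9748  0.     -1.6401] [-0.2623  0.4377 -0.4304  0.7026  0.     -1.6401]
```

```bash
python3 - <<'E'
from h import *
import cv2
bot.set_gripper(0.0,40)
q=quat(1)
bot.move_pose(P(.04,.1),q)
print(bot.read_clock(),bot.read_position(),P(.04,.1),bot.read_ft_force())
bot.move_linear(P(.04,.03),speed=.08)
bot.wait(.3)
print(bot.read_clock(),bot.read_position(),bot.read_ft_force(),bot.read_gripper_width())
for c in("scene","wrist","top"):
    cv2.imwrite(f"pics/c_{c}.png",bot.camera(c)[:,:,::-1])
E
cd pics; python3 -c "
import cv2,numpy as np
a=[cv2.imread(f'c_{c}.png') for c in('scene','top')]
cv2.imwrite('c2.png',np.hstack([cv2.resize(a[0][80:330,140:340],(400,500)),cv2.resize(a[1][110:290,140:300],(400,450))[:450] if 0 else cv2.resize(a[1][110:310,140:300],(400,500))]))"
```

```text
4.2583 [0.5641 0.1098 0.204 ] [0.5639 0.1107 0.204 ] [-0.0458  1.1768 -0.5221]
5.5833 [0.5642 0.1108 0.1344] [ 0.4829 -0.1335 -0.1714] 0.0033842462677829894
```

View pics/c2.png

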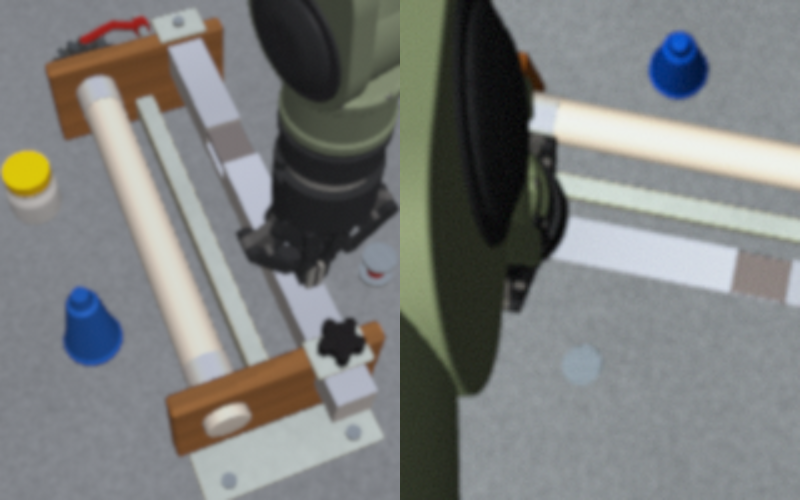

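View pics/c_wrist.png

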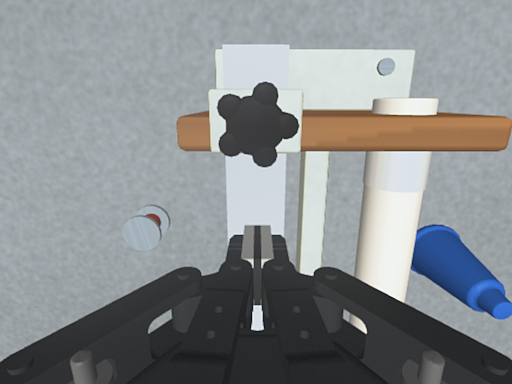

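The wrist view shows the tips at about (257,240), centred on the rail (x 226–285), with clear space to the knob cheek. Next I touch down slowly.

```bash
python3 - <<'E'
from h import *
f0=np.mean([bot.read_ft_force() for _ in range(5)],0);print(f0)
r=bot.move_linear(P(.04,.010),speed=.05,until_force=6)
r=r or bot.move_linear(P(.04,-.008),speed=.012,until_force=2.5)
print(r,bot.read_clock(),bot.read_position())
for i in range(4):
    bot.wait(.1);print(bot.read_position(),bot.read_ft_force())
E
```

```text
[ 0.0858 -0.9419 -0.314 ]
True 7.175 [0.5639 0.1107 0.1041]
[0.5639 0.1107 0.104 ] [-0.0786  0.0471  4.3305]
[0.5639 0.1107 0.104 ] [-1.0129  0.204   4.9797]
[0.5639 0.1108 0.104 ] [-0.1868 -0.3079  5.6333]
[0.5639 0.1107 0.1041] [-0.2421 -0.1575  5.2593]
```

```bash
python3 - <<'E'
from h import *
z=bot.read_position()[2]-0.104
z=-0.0001
s=.04
while s<.185:
    s+=.01 if s<.16 else .005
    r=bot.move_linear(P(s,z),speed=.03,until_force=20)
    f=np.mean([bot.read_ft_force() for _ in range(3)],0)
    p=bot.read_position()
    print(round(s,3),r,round(bot.read_clock(),2),p[2],f,round(z*1e3,2))
    if r or f[2]>25: break
    z+=np.clip((f[2]-5)*5e-5,-3e-4,3e-4)
E
```

```text
0.05 False 8.05 0.10405764936393112 [0.6145 0.5259 5.1577] -0.1
0.06 False 8.53 0.10407273256726084 [-0.1793  2.0011  4.6816] -0.09
0.07 False 9.02 0.10404671731846762 [0.1565 1.2423 4.5395] -0.11
0.08 False 9.5 0.10405408339917062 [0.539  2.9537 5.8969] -0.13
0.09 False 9.98 0.10404452640184611 [-0.1198  2.6261  5.6539] -0.09
0.1 False 10.47 0.10406777492496197 [1.0093 1.7088 5.3309] -0.05
0.11 False 10.95 0.10406713974712682 [0.6183 2.1601 4.6146] -0.04
0.12 False 11.43 0.10406741937075878 [0.6865 3.3566 5.9087] -0.06
0.13 False 11.92 0.10404588462754716 [1.4035 1.6752 5.7775] -0.01
0.14 False 12.4 0.10406982642146811 [0.9051 2.7863 5.2323] 0.03
0.15 False 12.88 0.10405561859260623 [0.1221 1.8186 5.4005] 0.04
0.16 False 13.37 0.10406998642041351 [0.3922 1.7954 5.816 ] 0.06
0.165 False 13.68 0.10406546127635674 [0.6181 2.9591 5.1923] 0.1
0.17 False 14.0 0.1040471614516688 [0.8338 1.8801 4.1152] 0.11
0.175 False 14.32 0.10405104990500148 [-0.3133  1.9209  5.293 ] 0.07
0.18 False 14.63 0.10405628773691801 [0.271  2.9304 5.4395] 0.08
0.185 False 14.95 0.10406184175067543 [0.0323 2.6581 5.2139] 0.1
```

```bash
python3 - <<'E'
from h import *
z=0.0001; s=.185
while s<.26:
    s+=.003
    r=bot.move_linear(P(s,z),speed=.03,until_force=15)
    f=np.mean([bot.read_ft_force() for _ in range(3)],0)
    p=bot.read_position()
    print(round(s,3),r,round(bot.read_clock(),2),p[2],f,round(z*1e3,2), round((S0-p)@ry,4))
    if r or f[2]>25 or f[2]<1.5: break
    z+=np.clip((f[2]-5)*5e-5,-2e-4,2e-4)
E
```

```text
0.188 False 15.2 0.10405111945635712 [0.5733 1.4482 5.1387] 0.1 0.189
0.191 False 15.45 0.10406069398990071 [0.2478 1.4006 4.745 ] 0.11 0.192
0.194 False 15.7 0.10406676083105072 [-0.0742  1.1679  4.5096] 0.09 0.1947
0.197 False 15.95 0.10405796726832284 [-0.0768  2.6028  4.8044] 0.07 0.1973
0.2 False 16.2 0.10400024158077256 [0.2722 2.2697 3.9032] 0.06 0.2003
0.203 False 16.45 0.10395042407528671 [-0.0566  1.5318  3.3104] 0.01 0.2033
0.206 False 16.7 0.10334523363087678 [-0.5284 -0.0748  0.5803] -0.08 0.2067
```

The support fell away at s ≈ 0.205, which matches the camera estimate of a notch at about 198–244 mm. I'll move to its middle and press.

```bash
python3 - <<'E'
from h import *
s=.221
print(bot.move_linear(P(s,-.0003),speed=.03,until_force=12))
print(bot.read_position(),bot.read_ft_force())
print(bot.move_linear(P(s,-.0045),speed=.02,until_force=8),bot.read_position(),bot.read_ft_force())
for h in [-.0055,-.0065,-.0075,-.009,-.011,-.013,-.014,-.015,-.0155,-.016,-.0165,-.017]:
    r=bot.move_linear(P(s,h),speed=.01,until_force=20)
    f=np.mean([bot.read_ft_force() for _ in range(3)],0)
    p=bot.read_position();print(h,r,round(bot.read_clock(),2),p[2]-.104,f)
    if r or f[2]>22: break
E
```

```text
False
[ 0.5292 -0.067   0.1037] [-0.1503 -0.6325  0.2761]
False [ 0.529  -0.0667  0.0992] [ 1.372   0.0212 -0.2474]
-0.0055 False 17.96 -0.005544565212285649 [0.271  0.1965 0.1583]
-0.0065 False 18.21 -0.006324982000207105 [-0.3821  0.6476  0.8549]
-0.0075 False 18.46 -0.007251834070219176 [-1.2946  0.2047  4.529 ]
-0.009 False 18.76 -0.008860052126798537 [-0.426   1.0045  4.8308]
-0.011 False 19.11 -0.010965160858412884 [0.9035 0.2005 3.5927]
-0.013 False 19.46 -0.012986289779324464 [0.1559 0.7704 3.0012]
-0.014 False 19.71 -0.013987444642553568 [0.0557 0.8607 3.4425]
-0.015 False 19.96 -0.014971969183439834 [0.2109 0.4502 3.9453]
-0.0155 False 20.21 -0.015454288217381706 [ 0.7199 -0.2834  4.9299]
-0.016 False 20.46 -0.015937152145003963 [0.2118 0.5769 4.4136]
-0.0165 False 20.71 -0.016008992921151613 [-0.1685  0.7399  7.7978]
-0.017 False 20.96 -0.01603377722344662 [-1.7643  0.802  12.5703]
```

The key moved from −6 mm to −16 mm under a steady 4–5 N or so, then met its end stop. I'll lift straight up, move clear and look.

```bash
python3 - <<'E'
from h import *
import cv2
bot.move_linear(P(.221,.02),speed=.05)
print(bot.read_ft_force())
bot.move_linear(P(.221,.12),speed=.12)
bot.move_pose([0.206,-0.51,0.25],quat(1)) if bot.solve_ik([0.206,-0.51,0.25],quat(1)) is not None else print("noik")
bot.wait(.3)
print(bot.read_clock(),bot.read_position(),bot.read_ft_force())
a=[bot.camera(c)[:,:,::-1] for c in("scene","top")]
for c in("scene","top"):
    for t in("cone","jar","spool","pawl"):
        pass
    print(c,[(t,np.round(bot.search_frame(c,t)[0]["bbox"])) for t in("cone","jar","spool","pawl") if bot.search_frame(c,t)])
cv2.imwrite('pics/d.png',np.hstack([cv2.resize(a[0][80:300,130:340],(395,414)),cv2.resize(a[1][110:280,200:390],(400,414))]))
E
```

```text
[-0.0862 -0.7761  0.1141]
25.1167 [ 0.2065 -0.5098  0.25  ] [-0.1325  0.7819 -0.1029]
scene [('cone', array([172., 222.,  29.,  42.])), ('jar', array([140., 156.,  29.,  40.])), ('spool', array([318., 204.,  22.,  18.])), ('pawl', array([184.,  83.,  32.,  16.]))]
top [('cone', array([238., 121.,  27.,  30.])), ('jar', array([312., 130.,  27.,  30.])), ('spool', array([205., 246.,  19.,  15.])), ('pawl', array([369., 190.,  15.,  35.]))]
```

View pics/d.png

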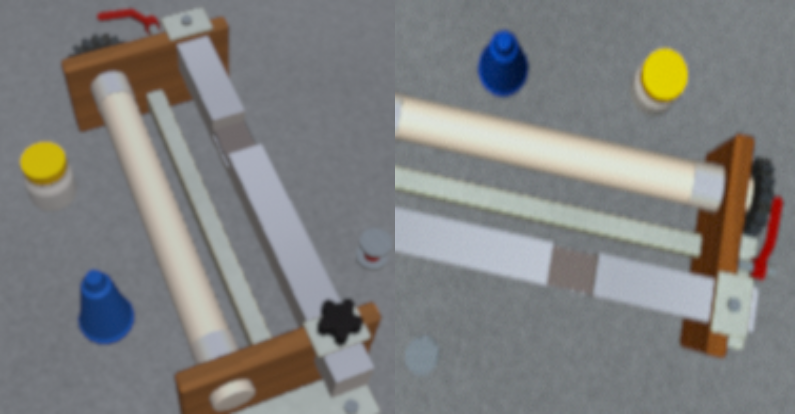

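In both views the red pawl is now clear of the ratchet wheel: about (100–155, 10–30) in the left crop and (770,240) in the right one. The key sits deeper in the notch, and the cone, jar and spool are standing where they were.

```bash
python3 -c "
from cell import bot
bot.close_job()"
```

```text
the job is handed in; nothing more can be done
```

The release key is fully down, the pawl is lifted off the ratchet wheel, and I handed the job in with the arm clear of the stand at about 25 s of the 64 s.

- **Slide:** I set the closed fingertips on the rail 40 mm from the star-knob cheek and slid them along at about 5 N. The support dropped away at about 206 mm, which agreed with the camera estimate of a notch at roughly 198–244 mm.
- **Press:** I pressed the key at 221 mm from rail_start. It moved from 6 mm to 16 mm below the rail's top against about 3–5 N, then met its end stop. The highest force I read was about 13 N.
- **Last checks:** The pictures show the red pawl clear of the wheel. The cone, jar and spool are upright, and their detected positions match the start to within detector noise of a few pixels. The wrist force reads about zero.
- **Disagreement:** The two cameras differed by about 4 mm on the notch position, which was within the margin. No check failed. I judged the pawl only by eye and did not measure its angle.

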